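# Stow leftover bird-feeder parts and stack the tote

### The arm

A 7-joint arm with a two-finger parallel gripper is mounted at the origin on the work surface. World frame = base frame: x ahead of the robot, y to its left, z up, the work surface at z = 0. Lengths are in m, angles in rad, forces in N, time in s.
With the tool pointing down it reaches from about 0.425 to 0.925 m from the base axis. Payload 6.8 kg.
Tool frame: the origin (TCP) lies on the centre line of the jaws, within the pads' length; the fingertips stand bot.tip_reach ahead of it and the grasp point (between the pads) lies 3 mm ahead of it (bot.tip_reach is the distance from the TCP to the fingertips, in m); z points along the fingers, y is the line along which they close (so a half turn about z gives the same grasp; the last joint's range is limited). The gripper opens to 85 mm and grips with 20 to 120 N. Pads are 22 mm wide; open, the fingers measure 114 mm over their backs; the gripper's body (76 mm by 85 mm) begins 54 mm behind the grasp point. The pads swing forward as they close: fully open they stand 13 mm farther back than shut.
Start: joints at [1.09, 0.477, 0.022, 1.555, -0.011, 1.109, -0.083], TCP at [0.246, -0.629, 0.253] pointing down, gripper open.
Joint ranges: [-2.96, 2.96], [-0.34, 2.1], [-1.41, 1.46], [0.24, 2.44], [-1.37, 4.51], [0.17, 1.92], [-2.96, 2.96]. Speed limits (rad/s): [2.39, 2.39, 3.14, 3.14, 3.14, 3.14, 3.14].

### API

Orientations are given as a unit quaternion [w, x, y, z].
In Python, from station import bot gives the robot as it stands.
- The arm moves only by the tool jog_arm, never from a script. Its argument "deltas" is a list of rows, each a list of 7 numbers: the shift along the world's x, y, z in m, then the turn, a rotation vector about the world's x, y, z in rad, then the opening, from 0 (shut) to 1 (fully open). In form: [[x, y, z, rx, ry, rz, grip], ...]. A call has 1 to 10 rows; each row shifts and turns the commanded pose from where the row before left it; what a row does not reach is not made up. A row lasts 1/10 s, in which the tool goes at most 50 mm and 8.59 degrees, less where a joint would pass 70% of its speed; a pose out of reach is approached as far as the arm can. A call with a gripper value outside its range is refused whole. The fingers move at their own pace and stop on an object; "newtons" is the grip in N (left out, the last holds). Time passes only in rows, so rows that do not move let the fingers close. It gives the time, the measured TCP pose, the force, the opening and the grip force at its end, in the units of the state.
- bot.get_obs(): the state, without advancing time (a new reading comes with each control period).
- bot.read_camera(name): name is "scene" or "top"; returns a dict with "img" (384x512x3 uint8, red, green, blue), "K" (3x3 intrinsics, pixels), "eye" and "attitude" of the camera in the world. Camera axes: x right, y down, z forward; pixel columns grow to the right and rows downward; lengths in m; the calibration is good to about 2 mm. A picture is of the moment at which its call begins. There is no depth.
- bot.hand_in(): hands the job in; it is judged then, once.
The state is a dict: "t": time; "q": joint angles; "joint_vel": joint speeds; "joint_torque": joint torques, N m; "eef_pos": TCP position; "tool_rot": TCP orientation; "contact_force": force on the tool from outside, world axes, zero at the start; "torque": the same for the moment, N m; "gripper_width": opening from 0.0 (shut) to 1.0 (fully open); "grasp_force": force on a finger pad.
Only numpy, scipy, OpenCV 4.12 (cv2) and the standard library are available. Lean on these libraries where they do the work, as an engineer would, in place of code of your own. Each camera call takes 0.05 s, during which the arm holds its last target. There are 200 camera calls.

### The job

Clear the four leftover bird-feeder parts off the bench: lay the waisted spruce side panel in the wide bay and the straight spruce rail in the narrow bay of the base tray (the one with steel corners), put the steel angle bracket in the undivided bay of the carry tote, and stand the steel pole socket upright in either one of the two compartments on the tote's other side. The tote must finish stacked on the base tray, seated level on its rim inside the four steel corners, with its load still in place. Carry the tote upright, set it down gently rather than dropping it, and leave the pencil, sanding block, glue bottle and try square where they are.

Things in the scene. Friction and masses are not known exactly. Their poses are not given: they have to be found in the camera images.
- side_center (a point): Loose waisted (hourglass) side panel, bare spruce, 45 g, lying flat on the bench: 100 mm long, 64 mm wide at both ends, 44 mm wide at the waist (the middle 40 mm of its length), 18 mm thick. The point is its centre, half-way up (9 mm above its underside). x runs along its length, y across its width, z up.
- rail_center (a point): Loose straight rail, bare spruce, 30 g, lying flat on the bench: 120 mm long, 28 mm wide, 18 mm thick. The point is its centre, half-way up (9 mm above its underside). x runs along its length, y across its width, z up.
- bracket_center (a point): Loose bright steel angle bracket, 100 g: an L of 60 x 60 mm, 30 mm wide, 4 mm thick, standing on one leg with the other upright. The point is the centre of the upright leg, 30 mm above the underside and 30 mm below its top edge. The lower leg runs along +x, from 2 mm behind the point to 58 mm ahead; y runs across the 30 mm width, z up.
- socket_center (a point): Loose bright steel pole socket, 120 g, standing upright: a round flange of 56 mm diameter and 5 mm thickness at the bottom, and a tube of 32 mm outside diameter, open at the top, rising from its middle; 55 mm high in all. The point is on its axis, half-way up (27.5 mm above the underside); z is up along the tube.
- tray: Loose plywood tray, 0.9 kg, 180 (x) by 225 mm (y), rim 36 high, floor 6, walls 8 thick. A divider (y 10 to 19, top 4 below the rim) parts the wide bay (y -104 to 10) from the narrow bay (y 19 to 104), both x -82 to 82. Steel angles outside its 4 corners rise 10 mm straight over the rim, then flare out, to 56 high; clear opening between them 180 x 225. Origin: centre of underside.
- tote_grip (a point): Tote, ply, 0.25-0.47 kg, 175 (x) by 220 mm (y), rim 36 high, floor 6, walls 8. Point: centre of its handle bar 110 (x) by 14 (y) by 18 high, 63 over the underside's centre. +y side: undivided bay y 7 to 102, x -79 to 79. -y side: y -102 to -7, cut by a low divider at x -3 to 3 into 2 compartments. Stacked, x is parallel to the tray's (either way round), underside 36 above the tray's.
- pencil: Bystander: flat red carpenter's pencil, 170 mm long (along its x), 13 mm wide, 8 mm thick, loose on the bench between the parts. Origin on its underside near its middle.
- sanding_block: Bystander: cork sanding block, 110 mm (x) by 60 mm (y) by 38 mm high, loose on the bench. Origin at the centre of its underside.
- glue: Bystander: white glue bottle, 52 mm diameter, 130 mm high, standing loose on the bench. Origin at the centre of its underside.
- try_square: Bystander: joiner's try square lying on the bench: dark wooden stock 110 mm long (along its x), 20 mm wide and 16 mm high, and a steel blade 35 mm wide that reaches 180 mm along its +y from the stock's +x half. Origin under the middle of the stock.

How it is judged:
At the end, for the whole second after the job is handed in: Side panel flat on the floor of the tray's wide bay, rail on that of the narrow bay; bracket on the floor of the tote's undivided bay, socket upright (7 deg) in one compartment; tote level on the tray's rim inside the corners (6 mm sideways, 3 mm in height, 4 deg of turn); all released and at rest (x of side_center in the frame of tray between -0.05 and 0.05 m and y of side_center in the frame of tray between -0.09 and -0.005 m and z of side_center in the frame of tray between 0.01 and 0.02 m and x of rail_center in the frame of tray between -0.05 and 0.05 m and y of rail_center in the frame of tray between 0.025 and 0.1 m and z of rail_center in the frame of tray between 0.01 and 0.023 m and x of bracket_center in the frame of tote_grip between -0.08 and 0.08 m and y of bracket_center in the frame of tote_grip between 0.007 and 0.102 m and z of bracket_center in the frame of tote_grip below -0.022 m and y of socket_center in the frame of tote_grip between -0.08 and -0.03 m and (x of socket_center in the frame of tote_grip between 0.025 and 0.058 m or x of socket_center in the frame of tote_grip between -0.058 and -0.025 m) and z of socket_center in the frame of tote_grip below -0.025 m and angle between socket_center's own z axis and vertical below 0.12 rad and x of tote_grip in the frame of tray between -0.006 and 0.006 m and y of tote_grip in the frame of tray between -0.006 and 0.006 m and z of tote_grip in the frame of tray between 0.096 and 0.102 m and angle between tote_grip's own z axis and vertical below 0.05 rad and angle between the x axis of tote_grip and the x axis of tray, either way round below 0.07 rad and linear speed of each of side, rail, bracket, socket, tote below 0.02 m/s); the robot touches nothing.
It fails at once if the tote was tipped more than 30 degrees (angle between tote_grip's own z axis and vertical above 0.52 rad).
It fails at once if the tote was dropped or slammed onto the tray (over 60 N between them) (contact force between tote and tray above 60 N).
It fails at once if the pencil, sanding block, glue bottle or try square was disturbed (moved more than 30 mm) (distance of any of pencil, sanding_block, glue, try_square from where it was at the start of the episode above 0.03 m).
It also fails if it takes over 125 s, if anything falls off the work surface, if the arm or the gripper's body presses on something with over 40 N, if the wrist force passes 120 N, or if a joint passes its speed limit or range.

## Working session

There is one attempt and no reset: what is moved stays moved. The work goes in short steps, Python scripts to look and compute and a tool call to move; the robot and the scene stay as the last step left them, time stands still between calls to the robot, and variables do not carry over. Pictures are saved under pics/ and viewed, at most 14 in all, crops included, and the job is handed in when it is done.

Besides the shell and the picture viewer there is one more tool, called after "Call:" as name([rows], argument=value, ...), one row to a line, values as JSON. jog_arm: Moves the arm, as the interface text tells. Its arguments: {"type":"object","properties":{"deltas":{"type":"array"},"newtons":{"type":"number"}},"required":["deltas"]}

```bash
mkdir -p pics; ls
python3 - <<'E'
from station import bot
import cv2
print(bot.get_obs(), bot.tip_reach)
for n in("scene","top"):
    c=bot.read_camera(n); print(n,c["K"],c["eye"],c["attitude"])
    cv2.imwrite(f"pics/{n}0.png",cv2.resize(c["img"][:,:,::-1],(800,600),interpolation=cv2.INTER_CUBIC))
E
```

```text
pics
{'t': 0.0, 'q': array([ 1.08985264,  0.47777922,  0.02235784,  1.55646399, -0.0115003 ,
        1.10928559, -0.08309995]), 'joint_vel': array([-5.62512548e-05, -7.15101129e-04, -1.53430491e-03,  8.30931714e-04,
        2.52670574e-04,  1.43673159e-03,  1.02948190e-03]), 'joint_torque': array([ 1.18971661e-04, -5.96450758e+01,  1.60800118e+00, -2.81193888e+01,
        1.24398016e-02,  9.30284295e-03, -5.68976930e-05]), 'eef_pos': array([ 0.24565576, -0.62811717,  0.25233473]), 'tool_rot': array([-8.72309142e-04,  9.82672820e-01,  1.85346463e-01, -2.36726352e-04]), 'contact_force': array([1.06953485, 1.08103   , 0.30506386]), 'torque': array([-0.06181164, -0.02149036,  0.03590973]), 'grasp_force': 0.0, 'gripper_width': 0.9960215514162917} 0.022
scene [[370.92731422   0.         254.82362872]
 [  0.         370.92731422 190.31519703]
 [  0.           0.           1.        ]] [ 0.99108251 -0.58924662  0.69856595] [-0.38712292  0.88179454  0.24235217 -0.11764206]
top [[462.00866386   0.         251.22409272]
 [  0.         462.00866386 204.0577644 ]
 [  0.           0.           1.        ]] [0.52425479 0.01074042 1.15946876] [ 0.02160741 -0.70095876  0.71251849 -0.02252404]
```

View pics/top0.png

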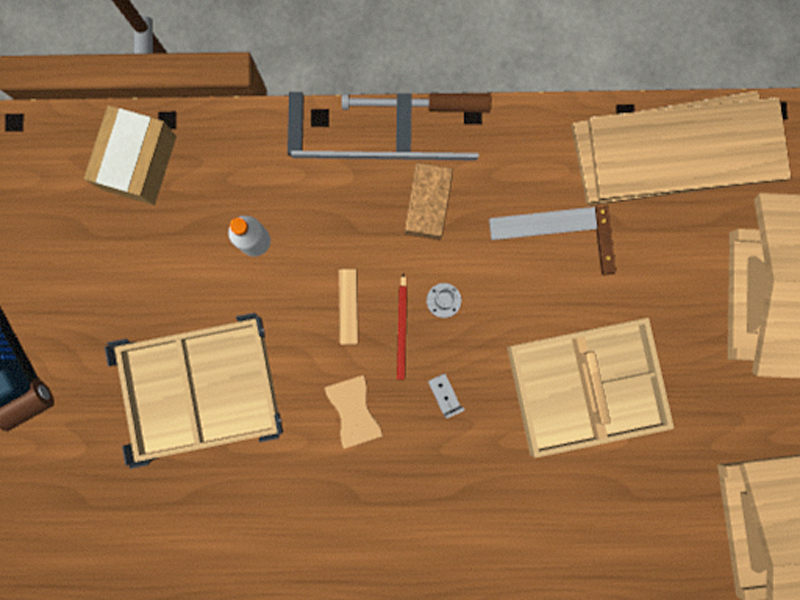

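View pics/scene0.png

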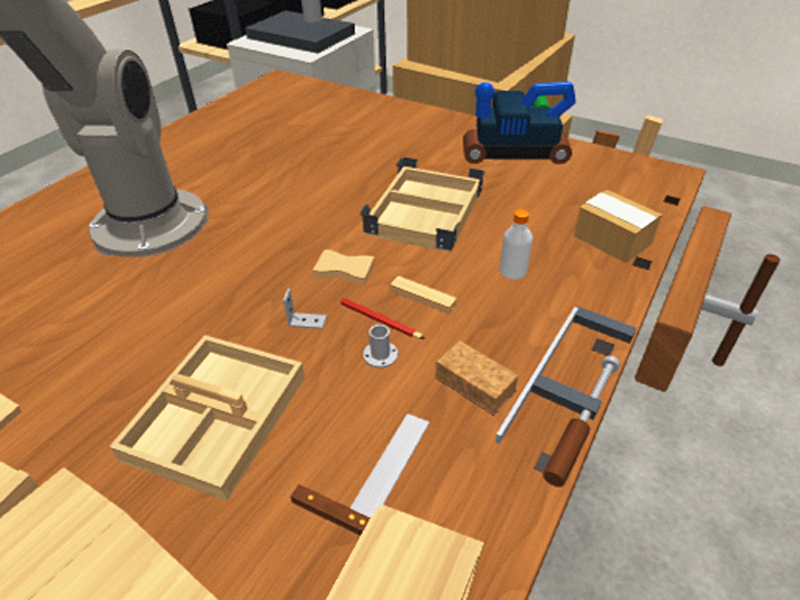

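The top view shows (800x600 px) the tray at about (197,390), the tote at (592,388), the panel at (354,412), the rail at (348,307), the bracket at (446,396), the socket at (444,300) and the pencil at (402,327). I'll enlarge crops to read corners.

```bash
cat > h.py <<'E'
import numpy as np, cv2
from scipy.spatial.transform import Rotation as R
from station import bot
def cam(n="top"): return bot.read_camera(n)
def rot(c):
    w,x,y,z=c["attitude"]; return R.from_quat([x,y,z,w]).as_matrix()
def ray(c,u,v,z):
    d=rot(c)@np.linalg.inv(c["K"])@np.array([u,v,1.]); e=np.asarray(c["eye"])
    return (e+d*(z-e[2])/d[2])
def proj(c,p):
    q=c["K"]@(rot(c).T@(np.asarray(p)-c["eye"])); return q[:2]/q[2]
def crop(c,u0,v0,w,h,s,name):
    im=c["img"][v0:v0+h,u0:u0+w,::-1]
    cv2.imwrite(f"pics/{name}.png",cv2.resize(im,None,fx=s,fy=s,interpolation=cv2.INTER_CUBIC))
E
python3 - <<'E'
from h import *
c=cam()
crop(c,60,190,130,115,5,"tray1")
crop(c,315,195,130,105,6,"tote1")
crop(c,200,165,110,130,4.6,"parts1")
E
```

```text
(no output)
```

View pics/tray1.png

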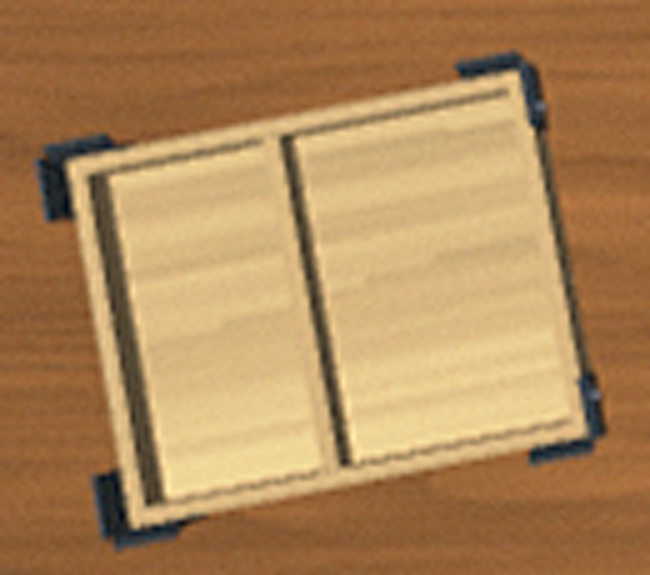

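View pics/tote1.png

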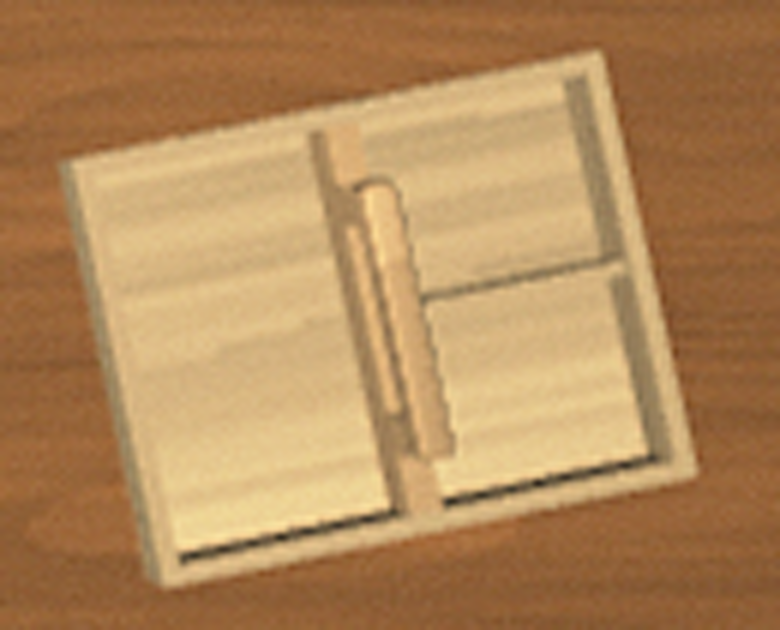

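View pics/parts1.png

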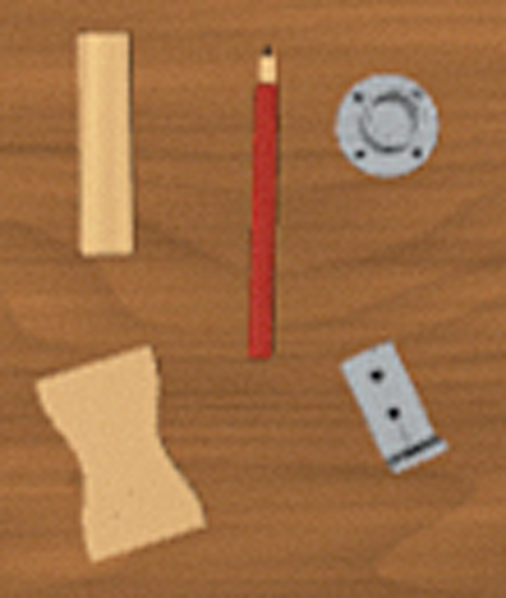

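Run:
```python
from h import *
c=cam()
def W(pts,off,s,z): return np.array([ray(c,(x+.5)/s-.5+off[0],(y+.5)/s-.5+off[1],z)[:2] for x,y in pts])
def show(n,p):
    m=p.mean(0);print(n,p.round(4).tolist(),"c",m.round(4),"edges",np.linalg.norm(np.roll(p,-1,0)-p,axis=1).round(4), "ang",np.degrees(np.arctan2(*(np.roll(p,-1,0)-p).T[::-1])).round(1))
show("tray",W([(68,160),(520,72),(590,435),(135,527)],(60,190),5,.036))
show("tote",W([(72,160),(602,50),(695,475),(163,588)],(315,195),6,.036))
show("bar",W([(380,180),(433,456)],(315,195),6,.072))
o=(200,165);s=4.6
show("rail",W([(78,33),(129,33),(133,254),(82,255)],o,s,.018))
show("panel",W([(37,381),(150,346),(206,522),(93,561)],o,s,.018))
show("flange",W([(387,125)],o,s,.005)); show("tube",W([(390,122)],o,s,.055))
show("brk low",W([(341,366),(391,342)],o,s,.004)); show("brk top",W([(397,474),(448,447)],o,s,.06))
show("pencil",W([(268,45),(260,358)],o,s,.008))
show("glue",W([(238*.64*1+0,0)],(0,0),1,0))
```

```text
tray [[0.5588, 0.4419], [0.5981, 0.2221], [0.422, 0.1892], [0.3817, 0.4084]] c [0.4902 0.3154] edges [0.2233 0.1791 0.2229 0.1803] ang [ -79.9 -169.4  100.4   10.7]
tote [[0.5496, -0.1738], [0.5907, -0.3903], [0.4188, -0.4211], [0.3773, -0.2057]] c [ 0.4841 -0.2977] edges [0.2204 0.1747 0.2193 0.1752] ang [ -79.2 -169.8  100.9   10.5]
bar [[0.539, -0.2884], [0.4312, -0.3055]] c [ 0.4851 -0.2969] edges [0.1091 0.1091] ang [-171.    9.]
rail [[0.6774, 0.0935], [0.6769, 0.066], [0.5575, 0.0654], [0.5574, 0.0928]] c [0.6173 0.0794] edges [0.0276 0.1195 0.0274 0.12  ] ang [ -90.9 -179.7   90.2    0.4]
panel [[0.4904, 0.1176], [0.5081, 0.0569], [0.4141, 0.0284], [0.3945, 0.0888]] c [0.4518 0.073 ] edges [0.0632 0.0982 0.0635 0.1001] ang [ -73.8 -163.1  108.    16.7]
flange [[0.6259, -0.0734]] c [ 0.6259 -0.0734] edges [0.] ang [0.]
tube [[0.623, -0.0713]] c [ 0.623  -0.0713] edges [0.] ang [0.]
brk low [[0.4954, -0.0458], [0.5079, -0.0732]] c [ 0.5016 -0.0595] edges [0.0301 0.0301] ang [-65.4 114.6]
brk top [[0.441, -0.0708], [0.4544, -0.0973]] c [ 0.4477 -0.084 ] edges [0.0297 0.0297] ang [-63.3 116.7]
pencil [[0.6705, -0.0092], [0.5005, -0.002]] c [ 0.5855 -0.0056] edges [0.1701 0.1701] ang [177.6  -2.4]
glue [[1.1294, 0.2557]] c [1.1294 0.2557] edges [0.] ang [0.]
```

Everything measures consistently with the known dimensions:

| Item | x, y (m) | yaw |
|---|---|---|
| Tray | .490, .3155 | 10.4° |
| Tote | .4845, -.297 | 10.4° |
| Panel | .452, .073 | 16.8° |
| Rail | .617, .0795 | 0.2° |
| Bracket upright | .4495, -.083 | 24.5° |
| Socket | .6245, -.0725 | n/a |

I'll start with the socket.

Call:
jog_arm([
  [0.0236, 0.0348, -0.0075, 0, 0, -0.012, 1],
  [0.0236, 0.0348, -0.0075, 0, 0, -0.012, 1],
  [0.0236, 0.0348, -0.0075, 0, 0, -0.012, 1],
  [0.0236, 0.0348, -0.0075, 0, 0, -0.012, 1],
  [0.0236, 0.0348, -0.0075, 0, 0, -0.012, 1],
  [0.0236, 0.0348, -0.0075, 0, 0, -0.012, 1],
  [0.0236, 0.0348, -0.0075, 0, 0, -0.012, 1],
  [0.0236, 0.0348, -0.0075, 0, 0, -0.012, 1],
], newtons=40)

```text
t: 1.0
eef_pos: [0.4353, -0.3487, 0.1931]
tool_rot: [0.0, 0.99, 0.138, 0.0]
contact_force: [0.9, -0.1, 0.3]
gripper_width: 1.004
grasp_force: 0.0
```

Call:
jog_arm([
  [0.0236, 0.0348, -0.0075, 0, 0, -0.012, 1],
  [0.0236, 0.0348, -0.0075, 0, 0, -0.012, 1],
  [0.0236, 0.0348, -0.0075, 0, 0, -0.012, 1],
  [0.0236, 0.0348, -0.0075, 0, 0, -0.012, 1],
  [0.0236, 0.0348, -0.0075, 0, 0, -0.012, 1],
  [0.0236, 0.0348, -0.0075, 0, 0, -0.012, 1],
  [0.0236, 0.0348, -0.0075, 0, 0, -0.012, 1],
  [0.0236, 0.0348, -0.0075, 0, 0, -0.012, 1],
  [0, 0, 0, 0, 0, 0, 1],
  [0, 0, 0, 0, 0, 0, 1],
])

```text
t: 2.0
eef_pos: [0.6235, -0.0704, 0.1327]
tool_rot: [-0.0, 0.996, 0.092, -0.0]
contact_force: [0.2, -0.7, 0.0]
gripper_width: 1.003
grasp_force: 0.0
```

Call:
jog_arm([
  [0.001, -0.002, -0.025, 0, 0, 0, 1],
  [0, 0, -0.025, 0, 0, 0, 1],
  [0, 0, -0.02, 0, 0, 0, 1],
  [0, 0, -0.01, 0, 0, 0, 1],
  [0, 0, 0, 0, 0, 0, 0.3],
  [0, 0, 0, 0, 0, 0, 0.2],
  [0, 0, 0, 0, 0, 0, 0.2],
  [0, 0, 0, 0, 0, 0, 0.2],
  [0, 0, 0, 0, 0, 0, 0.2],
  [0, 0, 0, 0, 0, 0, 0.2],
])

```text
t: 3.0
eef_pos: [0.6254, -0.0739, 0.0548]
tool_rot: [0.0, 0.996, 0.09, 0.001]
contact_force: [-0.8, -0.1, 6.7]
gripper_width: 0.362
grasp_force: 39.6
```

Call:
jog_arm([
  [0, 0, 0.025, 0, 0, 0, 0.2],
  [0, 0, 0.04, 0, 0, 0, 0.2],
  [-0.00125, -0.004, 0.04, 0, 0, 0, 0.2],
  [-0.011, -0.034, 0, 0, 0, 0, 0.2],
  [-0.011, -0.034, 0, 0, 0, 0, 0.2],
  [-0.011, -0.034, 0, 0, 0, 0, 0.2],
  [-0.011, -0.034, 0, 0, 0, 0, 0.2],
  [-0.011, -0.034, 0, 0, 0, 0, 0.2],
  [-0.011, -0.034, 0, 0, 0, 0, 0.2],
  [-0.011, -0.034, 0, 0, 0, 0, 0.2],
])

```text
t: 4.0
eef_pos: [0.5455, -0.3171, 0.1586]
tool_rot: [0.0, 0.996, 0.09, 0.0]
contact_force: [0.7, -0.2, -1.2]
gripper_width: 0.36
grasp_force: 40.0
```

Call:
jog_arm([
  [-0.0117, -0.03, 0, 0, 0, 0, 0.2],
  [0, 0, 0, 0, 0, 0, 0.2],
  [0, 0, 0, 0, 0, 0, 0.2],
])

```text
t: 4.3
eef_pos: [0.5339, -0.3466, 0.1584]
tool_rot: [0.0, 0.996, 0.089, -0.0]
contact_force: [0.8, 0.1, -0.7]
gripper_width: 0.357
grasp_force: 40.0
```

Run:
```python
from h import *
print(bot.get_obs()["eef_pos"],bot.get_obs()["grasp_force"])
c=cam("scene"); cv2.imwrite("pics/s1.png",cv2.resize(c["img"][150:345,50:310,::-1],None,fx=3,fy=3))
```

```text
[ 0.53391028 -0.34660139  0.15836865] 40.02025092020631
```

View pics/s1.png

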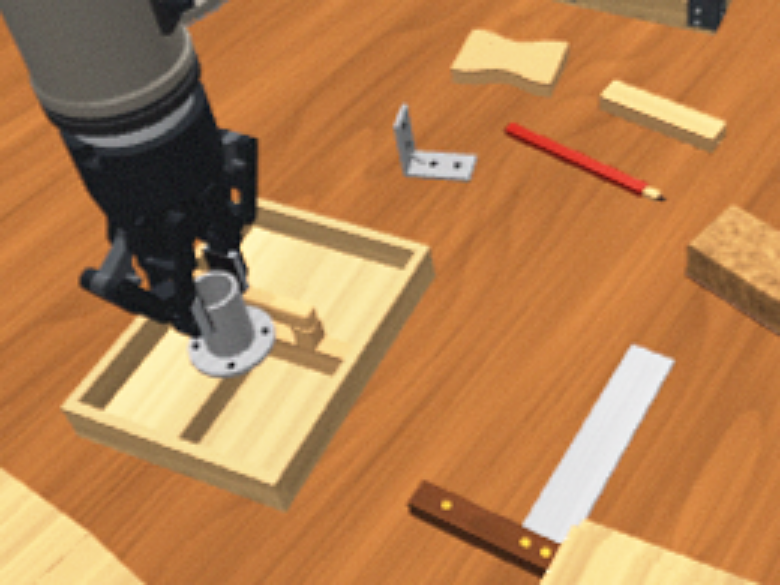

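The image shows the socket held upright at about (232,330), above the tote's +x compartment. I'll lower it, release and lift.

Call:
jog_arm([
  [0.001, 0.0005, -0.03, 0, 0, 0, 0.2],
  [0, 0, -0.03, 0, 0, 0, 0.2],
  [0, 0, -0.02, 0, 0, 0, 0.2],
  [0, 0, -0.01, 0, 0, 0, 0.2],
  [0, 0, -0.004, 0, 0, 0, 0.2],
  [0, 0, -0.0015, 0, 0, 0, 0.2],
  [0, 0, 0, 0, 0, 0, 0.2],
  [0, 0, 0, 0, 0, 0, 0.5],
  [0, 0, 0, 0, 0, 0, 0.5],
  [0, 0, 0, 0, 0, 0, 0.5],
])

```text
t: 5.35
eef_pos: [0.5359, -0.3456, 0.0635]
tool_rot: [0.0, 0.996, 0.09, 0.001]
contact_force: [0.1, -0.1, -0.1]
gripper_width: 0.504
grasp_force: 0.0
```

Call:
jog_arm([
  [0, 0, 0.03, 0, 0, 0, 0.5],
  [0, 0, 0.04, 0, 0, 0, 0.5],
  [0, 0.0026, 0.02, 0, 0, 0, 0.5],
  [-0.0085, 0.026, 0, 0, 0, -0.13, 0.5],
  [-0.0085, 0.026, 0, 0, 0, -0.13, 0.5],
  [-0.0085, 0.026, 0, 0, 0, -0.13, 0.5],
  [-0.0085, 0.026, 0, 0, 0, -0.13, 0.5],
  [-0.0085, 0.026, 0, 0, 0, -0.13, 0.5],
  [-0.0085, 0.026, 0, 0, 0, -0.13, 0.5],
  [-0.0085, 0.026, 0, 0, 0, -0.13, 0.5],
])

```text
t: 6.35
eef_pos: [0.4758, -0.1598, 0.1532]
tool_rot: [-0.0, 0.933, -0.359, 0.0]
contact_force: [0.0, 0.4, -0.8]
gripper_width: 0.499
grasp_force: 0.0
```

Call:
jog_arm([
  [-0.0085, 0.026, 0, 0, 0, -0.13, 0.5],
  [-0.0085, 0.026, 0, 0, 0, -0.13, 0.5],
  [-0.0085, 0.026, 0, 0, 0, -0.13, 0.5],
  [0, 0, 0, 0, 0, -0.025, 0.5],
  [0, 0, 0, 0, 0, 0, 0.5],
  [0, 0, 0, 0, 0, 0, 0.5],
])

```text
t: 6.95
eef_pos: [0.451, -0.0836, 0.1531]
tool_rot: [-0.0, 0.841, -0.541, 0.0]
contact_force: [0.0, -0.4, -0.2]
gripper_width: 0.501
grasp_force: 0.0
```

Call:
jog_arm([
  [-0.0015, 0.0005, -0.03, 0, 0, 0, 0.5],
  [0, 0, -0.03, 0, 0, 0, 0.5],
  [0, 0, -0.023, 0, 0, 0, 0.5],
  [0, 0, -0.015, 0, 0, 0, 0.5],
  [0, 0, 0, 0, 0, 0, 0.3],
  [0, 0, 0, 0, 0, 0, 0.2],
  [0, 0, 0, 0, 0, 0, 0.1],
  [0, 0, 0, 0, 0, 0, 0],
  [0, 0, 0, 0, 0, 0, 0],
  [0, 0, 0, 0, 0, 0, 0],
])

```text
t: 7.95
eef_pos: [0.4498, -0.0826, 0.0558]
tool_rot: [-0.0, 0.841, -0.541, 0.001]
contact_force: [-1.0, -1.2, 7.5]
gripper_width: 0.04
grasp_force: 41.9
```

Call:
jog_arm([
  [0, 0, 0.02, 0, 0, 0, 0],
  [0, 0, 0.035, 0, 0, 0, 0],
  [0, 0, 0.015, 0, 0, 0, 0],
  [-0.003, -0.028, 0, 0, 0, -0.04, 0],
  [-0.003, -0.028, 0, 0, 0, -0.04, 0],
  [-0.003, -0.028, 0, 0, 0, -0.04, 0],
  [-0.0025, -0.028, 0, 0, 0, -0.04, 0],
  [-0.0025, -0.028, 0, 0, 0, -0.04, 0],
  [-0.0025, -0.028, 0, 0, 0, -0.04, 0],
  [0, 0, 0, 0, 0, 0, 0],
])

```text
t: 8.95
eef_pos: [0.4316, -0.2542, 0.1252]
tool_rot: [0.001, 0.768, -0.641, 0.001]
contact_force: [-1.1, 0.4, -0.8]
gripper_width: 0.034
grasp_force: 40.6
```

Run:
```python
from h import *
o=bot.get_obs();print(o["eef_pos"],o["tool_rot"],o["grasp_force"],o["gripper_width"])
c=cam("scene"); cv2.imwrite("pics/s2.png",cv2.resize(c["img"][150:345,50:310,::-1],None,fx=3,fy=3))
```

```text
[ 0.43163097 -0.25418181  0.12524102] [ 6.78615134e-04  7.67907534e-01 -6.40559603e-01  9.76544275e-04] 40.64485967159271 0.03427942534750595
```

View pics/s2.png

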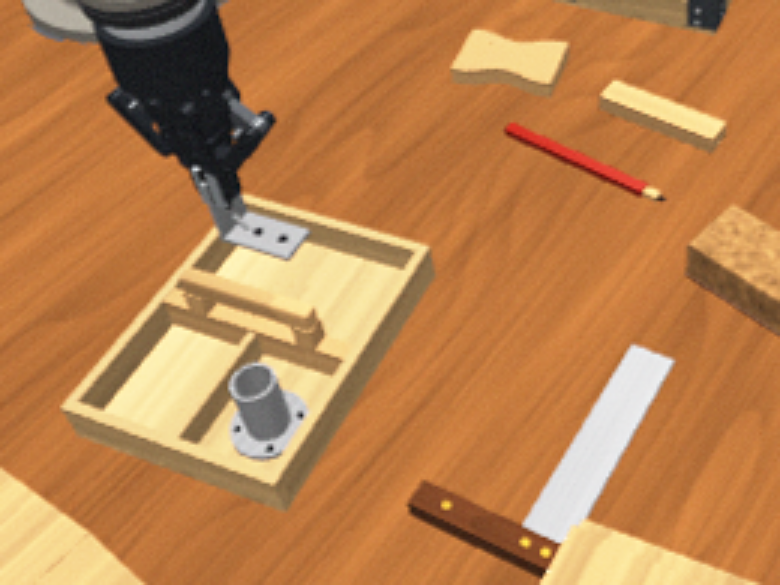

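The socket stands in its compartment at (265,410), and the bracket hangs level over the undivided bay. I'll lower it.

Call:
jog_arm([
  [0.002, 0.003, -0.025, 0, 0, 0, 0],
  [0, 0, -0.02, 0, 0, 0, 0],
  [0, 0, -0.011, 0, 0, 0, 0],
  [0, 0, -0.004, 0, 0, 0, 0],
  [0, 0, -0.0015, 0, 0, 0, 0],
  [0, 0, 0, 0, 0, 0, 0],
  [0, 0, 0, 0, 0, 0, 0.2],
  [0, 0, 0, 0, 0, 0, 0.3],
  [0, 0, 0, 0, 0, 0, 0.3],
  [0, 0, 0, 0, 0, 0, 0.3],
])

```text
t: 10.0
eef_pos: [0.4347, -0.2473, 0.0636]
tool_rot: [-0.0, 0.77, -0.638, 0.0]
contact_force: [-0.4, -0.4, 0.2]
gripper_width: 0.303
grasp_force: 0.0
```

Call:
jog_arm([
  [0, 0, 0.03, 0, 0, 0, 0.3],
  [0, 0, 0.04, 0, 0, 0, 0.3],
  [0, 0, 0.02, 0, 0, 0, 0.3],
  [0.0014, 0.0267, 0, 0, 0, 0.14, 0.5],
  [0.0014, 0.0267, 0, 0, 0, 0.14, 0.5],
  [0.0014, 0.0267, 0, 0, 0, 0.14, 0.8],
  [0.0014, 0.0267, 0, 0, 0, 0.14, 0.9],
  [0.0014, 0.0267, 0, 0, 0, 0.14, 0.9],
  [0.0014, 0.0267, 0, 0, 0, 0.14, 0.9],
  [0.0014, 0.0267, 0, 0, 0, 0.14, 0.9],
])

```text
t: 11.0
eef_pos: [0.4442, -0.0594, 0.1535]
tool_rot: [0.0, 0.98, -0.198, 0.0]
contact_force: [0.0, 0.5, 0.8]
gripper_width: 0.902
grasp_force: 0.0
```

Call:
jog_arm([
  [0.0014, 0.0267, 0, 0, 0, 0.14, 0.9],
  [0.0014, 0.0267, 0, 0, 0, 0.14, 0.9],
  [0.0014, 0.0267, 0, 0, 0, 0.14, 0.9],
  [0.0014, 0.0267, 0, 0, 0, 0.14, 0.9],
  [0.0014, 0.0267, 0, 0, 0, 0.137, 0.9],
  [0, 0, 0, 0, 0, 0, 0.9],
  [0, 0, 0, 0, 0, 0, 0.9],
])

```text
t: 11.7
eef_pos: [0.4512, 0.0732, 0.1533]
tool_rot: [0.0, 0.989, 0.146, -0.0]
contact_force: [-0.1, -0.6, -0.0]
gripper_width: 0.902
grasp_force: 0.0
```

Call:
jog_arm([
  [0.0008, 0, -0.04, 0, 0, 0, 0.9],
  [0, 0, -0.04, 0, 0, 0, 0.9],
  [0, 0, -0.025, 0, 0, 0, 0.9],
  [0, 0, -0.013, 0, 0, 0, 0.9],
  [0, 0, -0.006, 0, 0, 0, 0.9],
  [0, 0, 0, 0, 0, 0, 0.6],
  [0, 0, 0, 0, 0, 0, 0.4],
  [0, 0, 0, 0, 0, 0, 0.4],
  [0, 0, 0, 0, 0, 0, 0.4],
  [0, 0, 0, 0, 0, 0, 0.4],
])

```text
t: 12.7
eef_pos: [0.4529, 0.073, 0.0304]
tool_rot: [0.0, 0.989, 0.146, 0.001]
contact_force: [-1.8, -2.2, 6.9]
gripper_width: 0.503
grasp_force: 41.4
```

Call:
jog_arm([
  [0, 0, 0.02, 0, 0, 0, 0.4],
  [0, 0, 0.035, 0, 0, 0, 0.4],
  [0, 0, 0.02, 0, 0, 0, 0.4],
  [0.0076, 0.0327, 0, 0, 0, -0.019, 0.4],
  [0.0076, 0.0327, 0, 0, 0, -0.019, 0.4],
  [0.0076, 0.0327, 0, 0, 0, -0.019, 0.4],
  [0.0076, 0.0327, 0, 0, 0, -0.019, 0.4],
  [0.0076, 0.0327, 0, 0, 0, -0.018, 0.4],
  [0.0076, 0.0327, 0, 0, 0, -0.018, 0.4],
  [0, 0, 0, 0, 0, 0, 0.4],
])

```text
t: 13.7
eef_pos: [0.498, 0.2755, 0.1053]
tool_rot: [-0.002, 0.996, 0.093, 0.001]
contact_force: [-0.2, -0.4, 0.0]
gripper_width: 0.499
grasp_force: 40.9
```

Call:
jog_arm([
  [0, 0, 0, 0, 0, 0, 0.4],
])

```text
t: 13.8
eef_pos: [0.4975, 0.27, 0.1045]
tool_rot: [-0.0, 0.996, 0.091, 0.0]
contact_force: [0.1, -0.4, 0.9]
gripper_width: 0.5
grasp_force: 40.9
```

Call:
jog_arm([
  [0.0005, 0, -0.03, 0, 0, 0, 0.4],
  [0, 0, -0.02, 0, 0, 0, 0.4],
  [0, 0, -0.01, 0, 0, 0, 0.4],
  [0, 0, -0.005, 0, 0, 0, 0.4],
  [0, 0, -0.0015, 0, 0, 0, 0.4],
  [0, 0, 0, 0, 0, 0, 0.4],
  [0, 0, 0, 0, 0, 0, 0.65],
  [0, 0, 0, 0, 0, 0, 0.65],
  [0, 0, 0.01, 0, 0, 0, 0.65],
  [0, 0, 0.02, 0, 0, 0, 0.65],
])

```text
t: 14.8
eef_pos: [0.4974, 0.2689, 0.0677]
tool_rot: [0.001, 0.996, 0.09, -0.001]
contact_force: [-1.5, -0.0, 0.3]
gripper_width: 0.646
grasp_force: 0.0
```

Call:
jog_arm([
  [0, 0, 0.04, 0, 0, 0, 0.65],
  [0, 0, 0.04, 0, 0, 0, 0.65],
  [0.0199, -0.0316, 0, 0, 0, -0.03, 0.65],
  [0.0199, -0.0316, 0, 0, 0, -0.03, 0.65],
  [0.0199, -0.0316, 0, 0, 0, -0.03, 0.65],
  [0.0199, -0.0316, 0, 0, 0, -0.03, 0.65],
  [0.0199, -0.0316, 0, 0, 0, -0.03, 0.65],
  [0.0199, -0.0316, 0, 0, 0, -0.028, 0.65],
  [0, 0, 0, 0, 0, 0, 0.65],
  [0, 0, 0, 0, 0, 0, 0.65],
])

```text
t: 15.8
eef_pos: [0.6179, 0.0789, 0.1485]
tool_rot: [-0.0, 1.0, 0.0, 0.0]
contact_force: [-0.7, 0.5, 0.2]
gripper_width: 0.647
grasp_force: 0.0
```

Call:
jog_arm([
  [-0.0008, 0.0005, -0.04, 0, 0, 0, 0.65],
  [0, 0, -0.04, 0, 0, 0, 0.65],
  [0, 0, -0.022, 0, 0, 0, 0.65],
  [0, 0, -0.012, 0, 0, 0, 0.65],
  [0, 0, -0.0055, 0, 0, 0, 0.65],
  [0, 0, 0, 0, 0, 0, 0.4],
  [0, 0, 0, 0, 0, 0, 0.2],
  [0, 0, 0, 0, 0, 0, 0.2],
  [0, 0, 0, 0, 0, 0, 0.2],
  [0, 0, 0, 0, 0, 0, 0.2],
])

```text
t: 16.8
eef_pos: [0.6179, 0.0806, 0.0298]
tool_rot: [-0.0, 1.0, 0.001, 0.001]
contact_force: [-1.2, 0.3, 6.7]
gripper_width: 0.31
grasp_force: 40.1
```

Call:
jog_arm([
  [0, 0, 0.035, 0, 0, 0, 0.2],
  [0, 0, 0.045, 0, 0, 0, 0.2],
  [-0.0174, 0.037, 0, 0, 0, 0.0222, 0.2],
  [-0.0174, 0.037, 0, 0, 0, 0.0222, 0.2],
  [-0.0174, 0.037, 0, 0, 0, 0.0222, 0.2],
  [-0.0174, 0.037, 0, 0, 0, 0.0222, 0.2],
  [-0.0174, 0.037, 0, 0, 0, 0.0222, 0.2],
  [-0.0174, 0.037, 0, 0, 0, 0.0222, 0.2],
  [-0.0174, 0.037, 0, 0, 0, 0.0222, 0.2],
  [-0.0174, 0.037, 0, 0, 0, 0.0222, 0.2],
])

```text
t: 17.8
eef_pos: [0.4769, 0.3775, 0.1088]
tool_rot: [-0.0, 0.996, 0.09, 0.0]
contact_force: [1.1, 0.3, -1.4]
gripper_width: 0.313
grasp_force: 39.6
```

Call:
jog_arm([
  [0, 0, 0, 0, 0, 0, 0.2],
  [0, 0, 0, 0, 0, 0, 0.2],
])

```text
t: 18.0
eef_pos: [0.4769, 0.3773, 0.1085]
tool_rot: [-0.0, 0.996, 0.091, 0.0]
contact_force: [0.2, -0.5, 0.1]
gripper_width: 0.312
grasp_force: 39.6
```

Call:
jog_arm([
  [0.002, -0.001, -0.03, 0, 0, 0, 0.2],
  [0, 0, -0.025, 0, 0, 0, 0.2],
  [0, 0, -0.01, 0, 0, 0, 0.2],
  [0, 0, -0.005, 0, 0, 0, 0.2],
  [0, 0, -0.002, 0, 0, 0, 0.2],
  [0, 0, 0, 0, 0, 0, 0.2],
  [0, 0, 0, 0, 0, 0, 0.5],
  [0, 0, 0, 0, 0, 0, 0.5],
  [0, 0, 0.01, 0, 0, 0, 0.5],
  [0, 0, 0.02, 0, 0, 0, 0.5],
])

```text
t: 19.0
eef_pos: [0.4789, 0.3747, 0.0662]
tool_rot: [0.001, 0.996, 0.09, -0.001]
contact_force: [0.6, 1.0, 0.3]
gripper_width: 0.496
grasp_force: 0.0
```

Call:
jog_arm([
  [0, 0, 0.04, 0, 0, 0, 0.5],
  [0, 0, 0.04, 0, 0, 0, 0.5],
  [0, -0.04, 0, 0, 0, 0, 0.5],
  [0, -0.04, 0, 0, 0, 0, 0.5],
  [0, -0.04, 0, 0, 0, 0, 0.5],
  [0, -0.04, 0, 0, 0, 0, 0.5],
  [0, -0.04, 0, 0, 0, 0, 0.5],
  [0, -0.04, 0, 0, 0, 0, 0.5],
  [0, -0.04, 0, 0, 0, 0, 0.5],
  [0, 0, 0, 0, 0, 0, 0.5],
])

```text
t: 20.0
eef_pos: [0.4795, 0.089, 0.147]
tool_rot: [0.001, 0.996, 0.086, -0.0]
contact_force: [0.1, -0.9, 0.4]
gripper_width: 0.5
grasp_force: 0.0
```

Run:
```python
from h import *
c=cam()
a=cv2.resize(c["img"][185:305,55:195,::-1],None,fx=4,fy=4,interpolation=cv2.INTER_CUBIC)
b=cv2.resize(c["img"][185:305,305:445,::-1],None,fx=4,fy=4,interpolation=cv2.INTER_CUBIC)
cv2.imwrite("pics/both.png",cv2.resize(a,(560,480))[:, :])
cv2.imwrite("pics/tote2.png",b)
```

```text
(no output)
```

View pics/both.png

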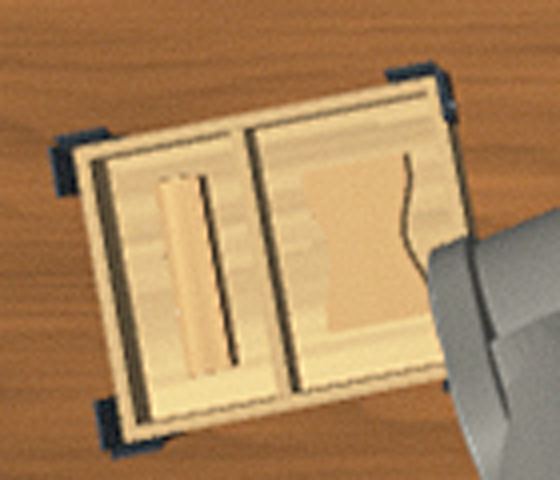

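View pics/tote2.png

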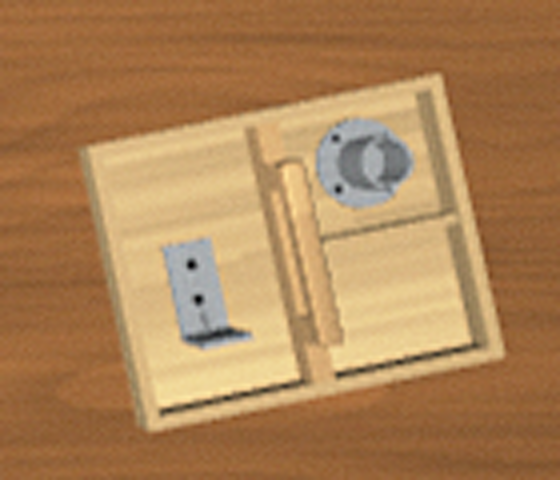

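The tray holds the panel and rail in the right bays. The tote holds the bracket at (205,295) and the socket at (365,162), upright, and neither box has shifted. Next is the tote handle.

Call:
jog_arm([
  [0.0005, -0.0386, 0, 0, 0, 0.0008, 0.5],
  [0.0005, -0.0386, 0, 0, 0, 0.0008, 0.5],
  [0.0005, -0.0386, 0, 0, 0, 0.0008, 0.5],
  [0.0005, -0.0386, 0, 0, 0, 0.0008, 0.5],
  [0.0005, -0.0386, 0, 0, 0, 0.0008, 0.5],
  [0.0005, -0.0386, 0, 0, 0, 0.0008, 0.5],
  [0.0005, -0.0386, 0, 0, 0, 0.0008, 0.5],
  [0.0005, -0.0386, 0, 0, 0, 0.0008, 0.5],
  [0.0005, -0.0386, 0, 0, 0, 0.0008, 0.5],
  [0.0005, -0.0386, 0, 0, 0, 0.0008, 0.5],
])

```text
t: 21.05
eef_pos: [0.4859, -0.2909, 0.1471]
tool_rot: [-0.0, 0.995, 0.095, 0.001]
contact_force: [1.0, -0.4, -0.0]
gripper_width: 0.501
grasp_force: 0.0
```

Call:
jog_arm([
  [0, 0, 0, 0, 0, 0, 0.5],
  [0, 0, 0, 0, 0, 0, 0.5],
])

```text
t: 21.25
eef_pos: [0.4854, -0.2904, 0.1467]
tool_rot: [-0.0, 0.996, 0.094, 0.0]
contact_force: [-1.1, 1.7, -0.9]
gripper_width: 0.503
grasp_force: 0.0
```

Call:
jog_arm([
  [-0.0006, -0.0066, -0.03, 0, 0, -0.006, 0.5],
  [0, 0, -0.03, 0, 0, 0, 0.5],
  [0, 0, -0.015, 0, 0, 0, 0.5],
  [0, 0, -0.007, 0, 0, 0, 0.5],
  [0, 0, 0, 0, 0, 0, 0.3],
  [0, 0, 0, 0, 0, 0, 0.1],
  [0, 0, 0, 0, 0, 0, 0.0],
  [0, 0, 0, 0, 0, 0, 0.0],
  [0, 0, 0, 0, 0, 0, 0.0],
  [0, 0, 0, 0, 0, 0, 0.0],
], newtons=90)

```text
t: 22.25
eef_pos: [0.4849, -0.2971, 0.0655]
tool_rot: [0.0, 0.996, 0.091, 0.001]
contact_force: [-1.0, 3.5, 6.5]
gripper_width: 0.145
grasp_force: 89.3
```

Call:
jog_arm([
  [0, 0, 0.003, 0, 0, 0, 0],
  [0, 0, 0.007, 0, 0, 0, 0],
  [0, 0, 0.012, 0, 0, 0, 0],
  [0, 0, 0.015, 0, 0, 0, 0],
  [0, 0, 0.015, 0, 0, 0, 0],
  [0, 0, 0.015, 0, 0, 0, 0],
  [0, 0, 0.012, 0, 0, 0, 0],
  [0, 0, 0.007, 0, 0, 0, 0],
  [0, 0, 0.004, 0, 0, 0, 0],
  [0, 0, 0, 0, 0, 0, 0],
])

```text
t: 23.25
eef_pos: [0.4841, -0.2974, 0.1547]
tool_rot: [0.0, 0.996, 0.091, 0.0]
contact_force: [-0.9, 0.3, -5.3]
gripper_width: 0.147
grasp_force: 87.9
```

Run:
```python
from h import *
o=bot.get_obs();print(o["eef_pos"],o["tool_rot"],o["grasp_force"],o["contact_force"],o["torque"])
c=cam("scene"); cv2.imwrite("pics/s3.png",cv2.resize(c["img"][130:345,30:290,::-1],None,fx=2.5,fy=2.5))
```

```text
[ 0.48410836 -0.29743153  0.15472545] [1.77655293e-04 9.95846619e-01 9.10462012e-02 2.63370764e-04] 87.85338878631592 [-0.85606929  0.33208368 -5.26558203] [-0.02497621  0.0727094  -0.00260106]
```

View pics/s3.png

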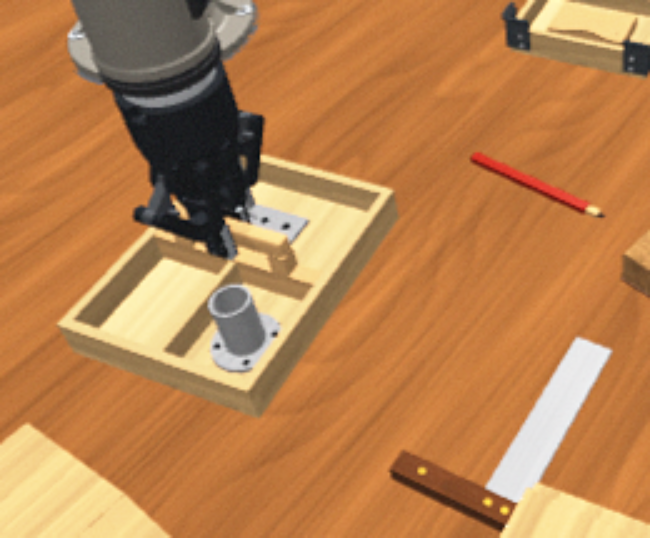

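The tote hangs level with its load in place. I'll travel smoothly to the tray.

Call:
jog_arm([
  [0.0002, 0.008, 0, 0, 0, 0, 0],
  [0.0002, 0.016, 0, 0, 0, 0, 0],
  [0.0003, 0.028, 0, 0, 0, 0, 0],
  [0.0003, 0.028, 0, 0, 0, 0, 0],
  [0.0003, 0.028, 0, 0, 0, 0, 0],
  [0.0003, 0.028, 0, 0, 0, 0, 0],
  [0.0003, 0.028, 0, 0, 0, 0, 0],
  [0.0003, 0.028, 0, 0, 0, 0, 0],
  [0.0003, 0.028, 0, 0, 0, 0, 0],
  [0.0003, 0.028, 0, 0, 0, 0, 0],
])

```text
t: 24.3
eef_pos: [0.4859, -0.0467, 0.154]
tool_rot: [-0.0, 0.996, 0.092, -0.0]
contact_force: [0.4, 0.4, -4.5]
gripper_width: 0.149
grasp_force: 88.0
```

Call:
jog_arm([
  [0.0003, 0.028, 0, 0, 0, 0, 0],
  [0.0003, 0.028, 0, 0, 0, 0, 0],
  [0.0003, 0.028, 0, 0, 0, 0, 0],
  [0.0003, 0.028, 0, 0, 0, 0, 0],
  [0.0003, 0.028, 0, 0, 0, 0, 0],
  [0.0003, 0.028, 0, 0, 0, 0, 0],
  [0.0003, 0.028, 0, 0, 0, 0, 0],
  [0.0003, 0.028, 0, 0, 0, 0, 0],
  [0.0003, 0.028, 0, 0, 0, 0, 0],
  [0.0003, 0.028, 0, 0, 0, 0, 0],
])

```text
t: 25.3
eef_pos: [0.4881, 0.2328, 0.1539]
tool_rot: [0.0, 0.996, 0.092, -0.001]
contact_force: [0.2, 0.1, -5.0]
gripper_width: 0.151
grasp_force: 88.0
```

Call:
jog_arm([
  [0.0003, 0.02, 0, 0, 0, 0, 0],
  [0.0003, 0.012, 0, 0, 0, 0, 0],
  [0, 0.006, 0, 0, 0, 0, 0],
  [0, 0, 0, 0, 0, 0, 0],
  [0, 0, 0, 0, 0, 0, 0],
  [0, 0, 0, 0, 0, 0, 0],
])

```text
t: 25.9
eef_pos: [0.4906, 0.2672, 0.1542]
tool_rot: [0.0, 0.996, 0.09, -0.0]
contact_force: [-0.0, -0.6, -5.0]
gripper_width: 0.147
grasp_force: 88.1
```

Call:
jog_arm([
  [0, 0.009, 0, 0, 0, 0, 0],
  [0, 0.014, 0, 0, 0, 0, 0],
  [0, 0.014, 0, 0, 0, 0, 0],
  [0, 0.008, -0.004, 0, 0, 0, 0],
  [0, 0.0035, -0.007, 0, 0, 0, 0],
  [0, 0, -0.007, 0, 0, 0, 0],
  [0, 0, -0.005, 0, 0, 0, 0],
  [0, 0, -0.003, 0, 0, 0, 0],
  [0, 0, 0, 0, 0, 0, 0],
  [0, 0, 0, 0, 0, 0, 0],
])

```text
t: 26.9
eef_pos: [0.4906, 0.3168, 0.1284]
tool_rot: [0.0, 0.996, 0.091, 0.0]
contact_force: [-0.3, -0.2, -5.8]
gripper_width: 0.149
grasp_force: 88.1
```

Run:
```python
from h import *
o=bot.get_obs();print(o["eef_pos"],o["tool_rot"],o["contact_force"])
c=cam("scene"); crop(c,222,92,100,75,8,"s4")
c=cam(); crop(c,60,190,130,115,5,"t4")
```

```text
[0.49060576 0.31682065 0.12836197] [4.84528680e-05 9.95870332e-01 9.07869832e-02 5.61323945e-05] [-0.29324325 -0.21931906 -5.83500197]
```

View pics/s4.png

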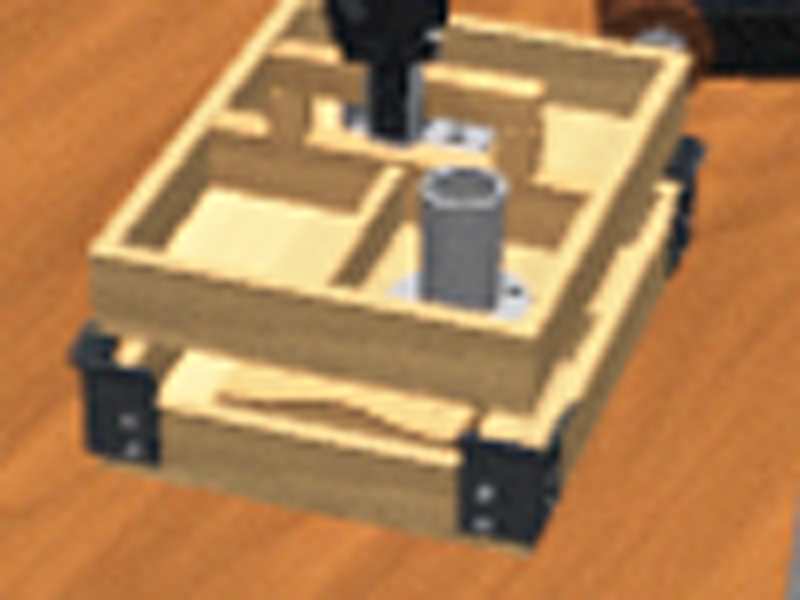

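View pics/t4.png

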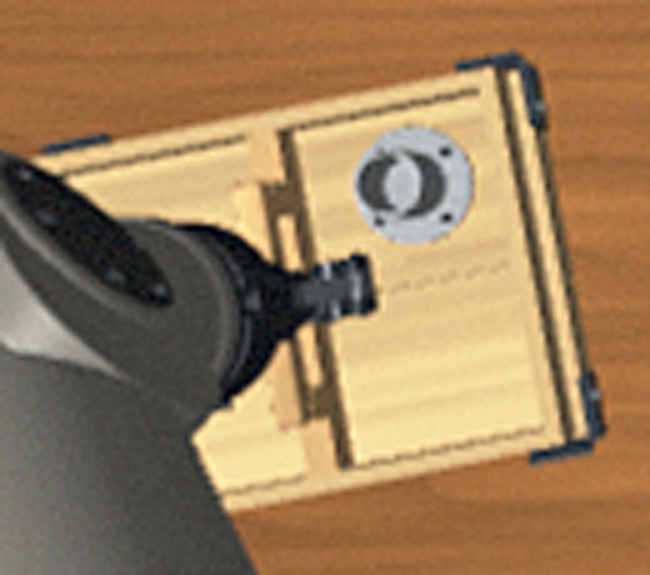

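Run:
```python
from h import *
c=cam()
W=lambda x,y,z: ray(c,(x+.5)/5-.5+60,(y+.5)/5-.5+190,z)[:2]
a,b=W(496,66,.099),W(569,446,.099)
t=np.radians(10.4);M=np.array([[np.cos(t),-np.sin(t)],[np.sin(t),np.cos(t)]])
print(a,b,np.linalg.norm(a-b),np.degrees(np.arctan2(*(a-b)[::-1])))
print("centre",(a+b)/2-M@[0,-.11])
# predicted pixel of corners for centred tote
for dx,dy in[(.0875,-.11),(-.0875,-.11)]:
    p=np.r_[np.array([.4902,.3154])+M@[dx,dy],.099]; u=proj(c,p); print((u+.5-[60,190])*5-.5)
s=cam("scene")
def px(d,z): 
    p=np.r_[np.array([.4902,.3154])+M@d,z];return ((proj(s,p)+.5-[222,92])*8-.5).round(0)
print("scene exp tote top", px([.0875,-.11],.099),px([-.0875,-.11],.099),px([.0875,.11],.099)," tray", px([.09,-.1125],.036),px([-.09,-.1125],.036))
```

```text
[0.59689268 0.22130789] [0.42295668 0.18875726] 0.17695557653375935 10.599805876252574
centre [0.49006757 0.31322544]
[492.32123551  67.73702737]
[563.15583617 443.79894979]
scene exp tote top [531. 338.] [ 85. 252.] [689.  54.]  tray [529. 485.] [ 86. 394.]
```

Vision and dead reckoning both put the tote within about 2 mm of centre, inside the flare capture range. I'll lower slowly and watch the force.

Call:
jog_arm([
  [0, -0.001, -0.003, 0, 0, 0, 0],
  [0, 0, -0.004, 0, 0, 0, 0],
  [0, 0, -0.004, 0, 0, 0, 0],
  [0, 0, -0.003, 0, 0, 0, 0],
  [0, 0, -0.002, 0, 0, 0, 0],
  [0, 0, -0.002, 0, 0, 0, 0],
  [0, 0, 0, 0, 0, 0, 0],
])

```text
t: 27.8
eef_pos: [0.4902, 0.3161, 0.11]
tool_rot: [0.0, 0.996, 0.091, -0.0]
contact_force: [0.1, -0.7, -5.5]
gripper_width: 0.146
grasp_force: 88.1
```

Call:
jog_arm([
  [0, 0, -0.001, 0, 0, 0, 0],
  [0, 0, -0.001, 0, 0, 0, 0],
  [0, 0, -0.001, 0, 0, 0, 0],
  [0, 0, 0, 0, 0, 0, 0],
])

```text
t: 28.2
eef_pos: [0.4903, 0.3161, 0.1072]
tool_rot: [0.0, 0.996, 0.091, -0.0]
contact_force: [-1.1, -0.5, -5.2]
gripper_width: 0.149
grasp_force: 88.1
```

Call:
jog_arm([
  [0, 0, -0.0015, 0, 0, 0, 0],
  [0, 0, -0.0015, 0, 0, 0, 0],
  [0, 0, -0.001, 0, 0, 0, 0],
  [0, 0, -0.0007, 0, 0, 0, 0],
  [0, 0, 0, 0, 0, 0, 0],
])

```text
t: 28.7
eef_pos: [0.4903, 0.3161, 0.1025]
tool_rot: [0.0, 0.996, 0.091, -0.0]
contact_force: [0.8, 0.3, -4.9]
gripper_width: 0.148
grasp_force: 88.1
```

Call:
jog_arm([
  [0, 0, -0.0005, 0, 0, 0, 0],
  [0, 0, -0.0005, 0, 0, 0, 0],
  [0, 0, 0, 0, 0, 0, 0],
])

```text
t: 29.0
eef_pos: [0.4904, 0.3162, 0.1016]
tool_rot: [-0.0, 0.996, 0.091, 0.0]
contact_force: [0.4, 0.5, -6.0]
gripper_width: 0.15
grasp_force: 88.1
```

Call:
jog_arm([
  [0, 0, -0.0005, 0, 0, 0, 0],
  [0, 0, -0.0005, 0, 0, 0, 0],
  [0, 0, 0, 0, 0, 0, 0],
])

```text
t: 29.3
eef_pos: [0.4905, 0.3162, 0.1015]
tool_rot: [-0.0, 0.996, 0.091, 0.0]
contact_force: [-3.9, -2.2, 5.0]
gripper_width: 0.148
grasp_force: 89.7
```

Call:
jog_arm([
  [0, 0, -0.0004, 0, 0, 0, 0],
  [0, 0, -0.0003, 0, 0, 0, 0],
  [0, 0, 0, 0, 0, 0, 0],
])

```text
t: 29.6
eef_pos: [0.4905, 0.3163, 0.1015]
tool_rot: [0.0, 0.996, 0.091, 0.0]
contact_force: [-5.2, -3.7, 12.1]
gripper_width: 0.151
grasp_force: 90.8
```

Seated: the load has transferred at z = .1015, as expected. I'll back off the excess push, release and lift.

Call:
jog_arm([
  [0, 0, 0.0009, 0, 0, 0, 0],
  [0, 0, 0, 0, 0, 0, 0.1],
  [0, 0, 0, 0, 0, 0, 0.25],
  [0, 0, 0, 0, 0, 0, 0.4],
  [0, 0, 0, 0, 0, 0, 0.4],
  [0, 0, 0, 0, 0, 0, 0.4],
])

```text
t: 30.2
eef_pos: [0.4906, 0.3163, 0.1008]
tool_rot: [-0.0, 0.996, 0.091, 0.0]
contact_force: [0.3, 0.0, 0.3]
gripper_width: 0.4
grasp_force: 0.0
```

Call:
jog_arm([
  [0, 0, 0.015, 0, 0, 0, 0.4],
  [0, 0, 0.03, 0, 0, 0, 0.4],
  [0, 0, 0.03, 0, 0, 0, 0.4],
  [0, 0, 0.03, 0, 0, 0, 0.4],
  [0, -0.04, 0, 0, 0, 0, 0.4],
  [0, -0.04, 0, 0, 0, 0, 0.4],
  [0, -0.04, 0, 0, 0, 0, 0.4],
  [0, -0.04, 0, 0, 0, 0, 0.4],
  [0, -0.04, 0, 0, 0, 0, 0.4],
  [0, -0.04, 0, 0, 0, 0, 0.4],
])

```text
t: 31.2
eef_pos: [0.4905, 0.0747, 0.2071]
tool_rot: [-0.0, 0.996, 0.091, 0.001]
contact_force: [1.2, 0.4, -0.2]
gripper_width: 0.4
grasp_force: 0.0
```

Call:
jog_arm([
  [0, -0.04, 0, 0, 0, 0, 0.4],
  [0, -0.04, 0, 0, 0, 0, 0.4],
  [0, -0.04, 0, 0, 0, 0, 0.4],
  [0, -0.04, 0, 0, 0, 0, 0.4],
  [0, 0, 0, 0, 0, 0, 0.4],
  [0, 0, 0, 0, 0, 0, 0.4],
])

```text
t: 31.8
eef_pos: [0.4906, -0.0846, 0.2067]
tool_rot: [-0.0, 0.996, 0.09, 0.001]
contact_force: [0.1, -0.2, 0.5]
gripper_width: 0.399
grasp_force: 0.0
```

Run:
```python
from h import *
a=cam("scene"); A=cv2.resize(a["img"][85:170,215:325],(550,425),interpolation=cv2.INTER_CUBIC)
b=cam(); cv2.imwrite("pics/end_s.png",A[:,:,::-1]); crop(b,60,190,130,115,5,"end_t")
```

```text
(no output)
```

View pics/end_s.png

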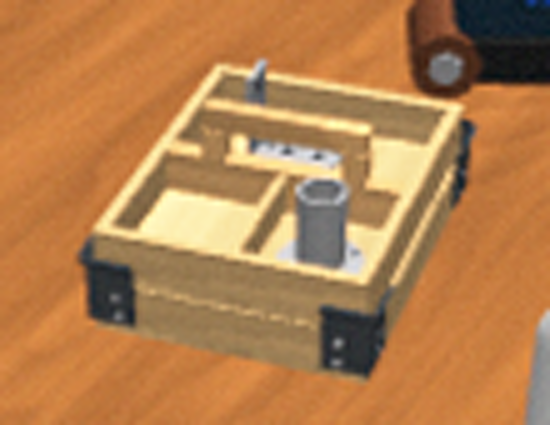

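View pics/end_t.png

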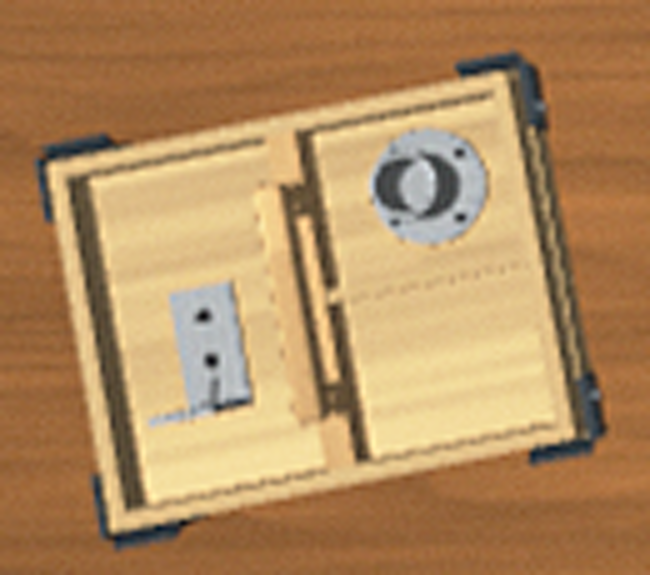

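The tote is seated level inside all four steel corners. The bracket at (210,350) and the socket at (430,187) are in place, so I'll hand in.

```bash
python3 -c "
from station import bot
print(bot.hand_in())"
```

```text
the job is handed in; nothing more can be done
None
```

I handed the job in at about 32 s of robot time. In the last pictures the tote sits level on the tray inside the four steel corners, with the bracket and the upright socket in place. The panel and rail were in their tray bays before stacking. No verdict came back, and I did not measure the bystanders again at the end.

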